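# Shut the kit case and stack the boxes on it

## Task

Close the lid of the wooden case fully, then slide the orange case from the grey riser across onto the closed lid so that it lies flat with none of its underside overhanging the lid. Then stand the red carton upright in the middle of the orange case's top, leave the stack standing on its own, and do not disturb the teal carton, the amber pot or the screwdriver.

Things in the scene. Friction and masses are not known exactly. Their poses are not given: they have to be found in the camera images.
- wood_case: Wooden case, fixed to the bench, 172 mm deep (x) by 322 mm wide (y) by 81 mm high when shut, its lid standing open. Origin: centre of its underside at bench height; x points from its front (catches, facing the robot) to its hinged back, y to its left, z up. The flat top of the shut lid is 81 mm up and reaches from -86 to 86 mm in x and -161 to 161 mm in y. The grey riser stands against its left (+y) side, square to it, with a 10 mm gap.
- wood_case_lid (a joint): Angle of the wooden case's lid, rad: 0 shut, about 1.6 fully open (lid upright). The hinge line runs along the case's y at its back (see point case_hinge). A stiff hinge holds the lid where it is above about 0.7 rad; lower down the lid may sink shut by its own weight. It can be pushed over from behind. The lid is a shallow shell 28 mm thick, 174 mm from the hinge line to its free edge.
- case_hinge (a point): Middle of the wooden case's hinge line, 88 mm behind the case's centre and 53 mm above the bench; axes as the case's. With the lid shut its outer face lies 28 mm above this line.
- lid_front (a point): Middle of the free (front) edge of the lid, halfway through its 28 mm thickness; 174 mm from the hinge line; it moves with the lid. Its axes are the case's when the lid is shut.
- riser_top (a point): Centre of the top of the grey sheet-metal riser (fixed), 200 mm (x) by 170 mm (y), 83 mm above the bench, 2 mm above the shut lid. Axes: as the wooden case's.
- orange_center (a point): Centre (half-way up) of the orange accessory case, a loose closed box 120 mm (its x) by 150 mm (its y) by 45 mm high, about 0.4 kg, flat all round, too wide to grasp: slide it, do not lift it. It starts on the riser, its x along the wooden case's x to within about 10 degrees. Two black latches on its -x side.
- orange_fl (a point): Front left corner of the orange case's underside (its -x, +y corner, 60 and 75 mm from its centre).
- orange_fr (a point): Front right corner of the orange case's underside (-x, -y).
- orange_bl (a point): Back left corner of the orange case's underside (+x, +y).
- orange_br (a point): Back right corner of the orange case's underside (+x, -y).
- red_center (a point): Centre (half-way up) of the red carton, loose, standing upright on the bench to the right of the wooden case, 44 by 44 mm and 92 mm tall, about 0.12 kg; z up along its height, x and y square to its sides.
- orange_case: The orange accessory case again; origin at the centre of its underside.
- red_carton: The red carton again; origin at the centre of its underside.
- teal_carton: Teal glove carton, 62 (x) by 105 (y) by 40 mm high, near the red one; a bystander. Origin: centre of its underside.
- flux_pot: Small amber pot with a white cap, 37 mm across, 28 mm high, standing behind the wooden case; a bystander. Origin: centre of its underside.
- screwdriver: Black and green screwdriver lying behind the riser, 160 mm long (along its y), 25 mm thick; a bystander. Origin: its middle, on the bench.
Things that resemble listed ones, but are neither listed nor needed, are in the scene too. Of the things that look like the orange_case, the smaller one is meant. Of the things that look like the red_carton, take the one that is nearest to the robot's base at the start.

How it is judged:
On the way, in this order (a step that is already met when the one before it is completed fails the run):
1. the lid of the wooden case is shut (value of joint wood_case_lid below 0.03 rad), for 0.2 s.
2. the orange case lies wholly on the shut lid (value of joint wood_case_lid below 0.03 rad and x of orange_fl in the frame of wood_case between -0.088 and 0.088 m and y of orange_fl in the frame of wood_case between -0.163 and 0.163 m and z of orange_fl in the frame of wood_case between 0.076 and 0.086 m and x of orange_fr in the frame of wood_case between -0.088 and 0.088 m and y of orange_fr in the frame of wood_case between -0.163 and 0.163 m and z of orange_fr in the frame of wood_case between 0.076 and 0.086 m and x of orange_bl in the frame of wood_case between -0.088 and 0.088 m and y of orange_bl in the frame of wood_case between -0.163 and 0.163 m and z of orange_bl in the frame of wood_case between 0.076 and 0.086 m and x of orange_br in the frame of wood_case between -0.088 and 0.088 m and y of orange_br in the frame of wood_case between -0.163 and 0.163 m and z of orange_br in the frame of wood_case between 0.076 and 0.086 m), for 0.2 s.
At the end, for the whole second after the job is handed in: Lid shut (under 0.03 rad); orange case flat on it, all four corners of its underside over the lid (2 mm allowed); red carton upright (within 0.08 rad) on the orange case, within 29 mm (x) and 44 mm (y) of its centre; both at rest and not touched by the robot; bystanders moved under 20 mm (all of step 2 and linear speed of each of orange_case, red_carton below 0.02 m/s and x of red_center in the frame of orange_center between -0.029 and 0.029 m and y of red_center in the frame of orange_center between -0.044 and 0.044 m and z of red_center in the frame of orange_center between 0.062 and 0.075 m and angle between red_center's own z axis and vertical below 0.08 rad and contact force between the arm and orange_case below 0.1 N and contact force between the arm and red_carton below 0.1 N).
It fails at once if a bystander (teal carton, amber pot or screwdriver) is moved more than 20 mm (distance of any of teal_carton, flux_pot, screwdriver from where it was at the start of the episode above 0.02 m).
It fails at once if the orange case is lifted off instead of slid across (more than 30 mm above the riser) (height (world z) of orange_center above 0.1355 m).
It also fails if it takes over 72 s, if anything falls off the work surface, if the arm or the gripper's body presses on something with over 40 N, if the wrist force passes 120 N, or if a joint passes its speed limit or range.

## Robot

A 6-joint arm with a two-finger parallel gripper is mounted at the origin on a cart in front of the work surface, level with it; the furniture and walls round the work are solid. World frame = base frame: x ahead of the robot, y to its left, z up, the work surface at z = 0. Lengths are in m, angles in rad, forces in N, time in s.
With the tool pointing down it reaches from about 0.375 to 0.9 m from the base axis. Payload 3.1 kg.
Tool frame: the origin (TCP) lies on the front face of the gripper's body, between the roots of the fingers; the fingertips stand 73 mm ahead of it and the grasp point (between the pads) lies 54 mm ahead of it (manip.tips_ahead is the distance from the TCP to the fingertips, in m); z points along the fingers, y is the line along which they close (so a half turn about z gives the same grasp; the last joint's range is limited). The gripper opens to 85 mm and grips with 20 to 120 N. Pads are 22 mm wide; open, the fingers measure 114 mm over their backs; the gripper's body (76 mm by 85 mm) begins 54 mm behind the grasp point. The pads swing forward as they close: fully open they stand 13 mm farther back than shut.
Start: joints at [0.999, 0.527, 1.433, -0, 1.181, -0.178], TCP at [0.24, 0.577, 0.304] pointing down, gripper open.
Joint ranges: [-3.08, 3.08], [-0.75, 2.2], [0.22, 2.44], [-1.43, 4.57], [0, 2.65], [-2.85, 2.85]. Speed limits (rad/s): [2.79, 2.79, 3.14, 3.14, 3.14, 3.14].

## Interface

Orientations are given as a unit quaternion [x, y, z, w].
In Python, from station import sense, eyes, workorder, manip gives the robot as it stands.
- The arm moves only by the shell command python3 -m inch 'ROWS' [OPENING] [FORCE]. ROWS is JSON, a list of rows, each an object of numbers: "dx", "dy", "dz": the shift along the tool's x, y, z in cm; "wx", "wy", "wz": the turn, a rotation vector about the tool's x, y, z in degrees. In form: [{"dx": .., "dy": .., "dz": .., "wx": .., "wy": .., "wz": ..}, ...]. A call has 1 to 10 rows; each row shifts and turns the commanded pose from where the row before left it, along the tool's axes as they then stand; what a row does not reach is not made up. A row lasts 1/8 s, in which the tool goes at most 62.5 mm and 10.7 degrees, less where a joint would pass 70% of its speed; a pose out of reach is approached as far as the arm can. A call with a gripper value outside its range is refused whole. OPENING is the opening, from 0 (shut) to 1 (fully open), set as the call begins (- or left out, the last holds). The fingers move at their own pace and stop on an object; FORCE is the grip in N (left out, the last holds). Time passes only in rows, so rows that do not move let the fingers close. It gives the time, the measured TCP pose, the force, the opening and the grip force at its end, in the units of the state.
- sense(): the state, without advancing time (a new reading comes with each control period).
- eyes.snapshot(name): name is "side" or "top" or "wrist"; returns the picture (400x640x3 uint8, red, green, blue); there is no depth.
- eyes.camera_params(name): a dict with "fx", "fy", "cx", "cy" (pixels), "rvec" (rotation vector, rad) and "tvec" (3), from world to camera coordinates, as OpenCV has them. Camera axes: x right, y down, z forward; pixel columns grow to the right and rows downward; lengths in m; the calibration is good to about 2 mm. The wrist camera is an equidistant fisheye: a pixel r from the principal point sees the ray r / f radians off the axis. A picture is of the moment at which its call begins: read the wrist's pose just before it. camera_params takes no time and is no camera call; for the wrist camera it gives the pose at the moment of the call.
- workorder.sign_off(): hands the job in; it is judged then, once.
The state is a dict: "t": time; "q": joint angles; "qd": joint speeds; "tau": joint torques, N m; "tcp_pos": TCP position; "tool_rot": TCP orientation; "force": force on the tool from outside, world axes, zero at the start; "ft_torque": the same for the moment, N m; "finger_gap": opening from 0.0 (shut) to 1.0 (fully open); "gripper_force": force on a finger pad.
Only numpy, scipy, OpenCV 4.12 (cv2) and the standard library are available. Lean on these libraries where they do the work, as an engineer would, in place of code of your own. Each camera call takes 0.05 s, during which the arm holds its last target. There are 200 camera calls.

## Working session

There is one attempt and no reset: what is moved stays moved. The work goes in short steps, Python scripts to look and compute and a shell command to move; the robot and the scene stay as the last step left them, time stands still between calls to the robot, and variables do not carry over. Pictures are saved under pics/ and viewed, at most 10 in all, crops included, and the job is handed in when it is done.

```bash
ls; mkdir -p pics; python3 - <<'E'
from station import sense, eyes, workorder, manip
import cv2,numpy as np
s=sense(); print(s['t'],s['tcp_pos'],s['tool_rot'],manip.tips_ahead)
for n in ("side","top"):
    p=eyes.camera_params(n); print(n,p)
    R=cv2.Rodrigues(np.array(p['rvec']))[0]; print(-R.T@np.array(p['tvec']))
    cv2.imwrite(f"pics/{n}0.png",eyes.snapshot(n)[:,:,::-1])
E
```

```text
pics
0.0 [0.2394506  0.57669605 0.30290697] [ 1.95620145e-01  9.80679117e-01 -1.02448835e-03 -4.21881037e-04] 0.0726
side {'fx': 483.0950752870813, 'fy': 483.0950752870813, 'cx': 329.0137322150521, 'cy': 196.72688780176136, 'rvec': array([2.24799555, 0.03167014, 0.00374306]), 'tvec': array([-0.60290263,  0.07676231,  1.52510886])}
[ 0.6134565  -1.12716501  1.02396837]
top {'fx': 473.23508923500793, 'fy': 473.23508923500793, 'cx': 310.77498908500417, 'cy': 197.0926801222963, 'rvec': array([ 2.16711313, -2.14241749,  0.12384106]), 'tvec': array([0.02534788, 0.58131952, 1.83901509])}
[0.35240901 0.01671118 1.89633331]
```

View pics/side0.png

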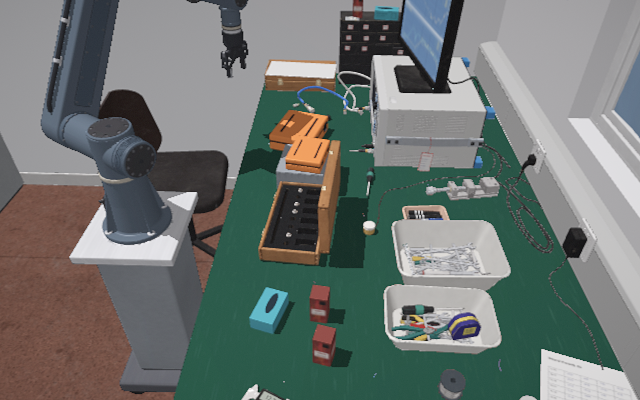

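View pics/top0.png

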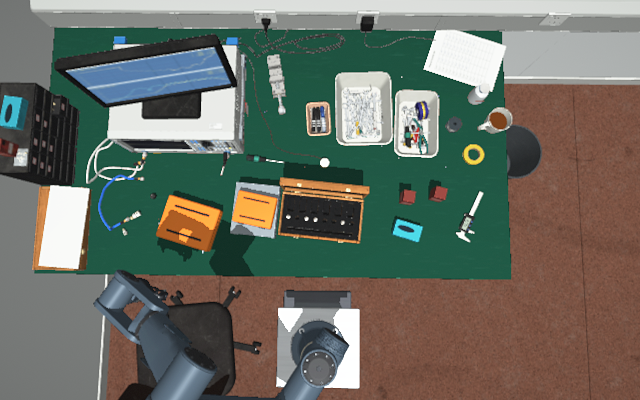

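The top view has the wood case at about (322,212), lid open at the back, the riser and orange case at (255,207), the teal carton at (408,230), and red cartons at (407,196) and (438,193). The pot is at (325,162) and the screwdriver at (265,159). I'll zoom in for corner pixels.

```bash
python3 - <<'E'
import cv2
a=cv2.imread("pics/top0.png")[150:250,220:460]; a=cv2.resize(a,None,fx=3.3,fy=3.3,interpolation=cv2.INTER_CUBIC)
b=cv2.imread("pics/side0.png")[130:270,240:400]; b=cv2.resize(b,None,fx=1.8,fy=1.8,interpolation=cv2.INTER_CUBIC)
c=cv2.imread("pics/side0.png")[270:370,240:350]; c=cv2.resize(c,None,fx=2.52,fy=2.52,interpolation=cv2.INTER_CUBIC)
h=cv2.hconcat([b,c[:252],]) ; import numpy as np
o=np.zeros((600,800,3),np.uint8); o[:330,:792]=a; o[335:335+252,:288]=b; o[335:587,300:577]=c[:252]
cv2.imwrite("pics/z1.png",o)
E
```

```text
(no output)
```

View pics/z1.png

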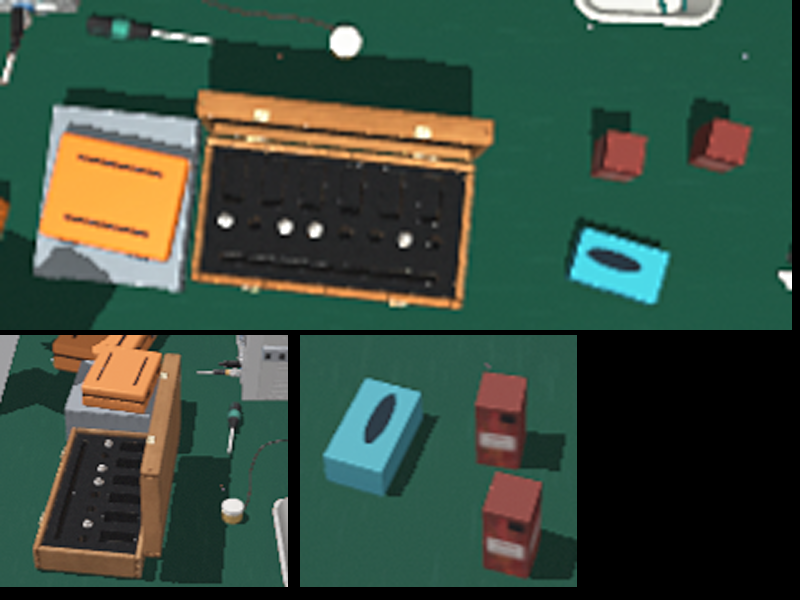

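Zoom: riser-top corners at (57,107), (199,121), (181,290), (34,275). Orange top corners at (66,134), (190,158), (173,262), (40,236). The case's front rim runs from (193,279) to (462,306). The near red carton's top is centred at about (624,155), and the pot at (345,42).

```bash
cat > h.py <<'E'
import cv2,numpy as np
from station import sense, eyes, workorder, manip
def ray(n,uv,z,p=None):
    p=p or eyes.camera_params(n); R=cv2.Rodrigues(np.array(p['rvec']))[0]; c=-R.T@np.array(p['tvec'])
    x=(uv[0]-p['cx'])/p['fx']; y=(uv[1]-p['cy'])/p['fy']
    if n=='wrist':
        r=np.hypot(x,y); k=np.tan(r)/r if r>0 else 1; x*=k;y*=k
    d=R.T@np.array([x,y,1]); return c+d*(z-c[2])/d[2]
E
python3 - <<'E'
from h import *
np.set_printoptions(precision=4,suppress=True)
f=lambda l,z:np.array([ray('top',(u/3.3+220-.35,v/3.3+150-.35),z) for u,v in l])
r=f([(57,107),(199,121),(181,290),(34,275)],.083)
o=f([(66,134),(190,158),(173,262),(40,236)],.128)
for n,a in(('riser',r),('orange',o)):
    print(n,a.mean(0),[np.linalg.norm(a[i]-a[i-1]) for i in range(4)])
    v=(a[0]-a[3])+(a[1]-a[2]); w=(a[0]-a[1])+(a[3]-a[2]); print('yaw from x',np.degrees(np.arctan2(v[1],v[0])),'from y',np.degrees(np.arctan2(w[1],w[0]))-90)
print('case front', f([(193,279),(462,306)],.053))
print('lid top edge back',f([(200,93),(493,124)],.053+.174), f([(198,105),(487,155)],.2))
print('red',f([(624,155),(606,129),(647,135)],.092)); print('red2',f([(726,142)],.092))
print('teal',f([(620,262)],.04)); print('pot',f([(345,42)],.028)); print('scr',f([(150,32)],.02))
print(ray('side',(240+502/1-300-0,0),0) if 0 else '')
for z in(.092,):
  for u,v in((501-300,392-335),(513-300,492-335)): print('side red',ray('side',(240+u/2.52,270+v/2.52),z))
E
```

```text
riser [0.5245 0.2446 0.083 ] [np.float64(0.19850002402019032), np.float64(0.16800875004258753), np.float64(0.19870803301769294), np.float64(0.1717235463624117)]
yaw from x -5.425529687991603 from y -5.096284095505439
orange [0.5207 0.2395 0.128 ] [np.float64(0.12000068829605474), np.float64(0.14486602713208355), np.float64(0.11999067908282547), np.float64(0.15420316364470146)]
yaw from x -10.28772381253394 from y -10.370247990160735
case front [[ 0.4321  0.1571  0.053 ]
 [ 0.4041 -0.1597  0.053 ]]
lid top edge back [[ 0.6256  0.1403  0.227 ]
 [ 0.5952 -0.1766  0.227 ]] [[ 0.6167  0.1443  0.2   ]
 [ 0.5648 -0.1731  0.2   ]]
red [[ 0.5801 -0.3443  0.092 ]
 [ 0.6104 -0.3237  0.092 ]
 [ 0.6038 -0.3713  0.092 ]]
red2 [[ 0.5966 -0.463   0.092 ]]
teal [[ 0.4586 -0.3482  0.04  ]]
pot [[ 0.7229 -0.0201  0.028 ]]
scr [[0.7344 0.2183 0.02  ]]

side red [ 0.5865 -0.347   0.092 ]
side red [ 0.6016 -0.4624  0.092 ]
```

The case sits at about (0.502,-0.010), yaw -5.2°, with the hinge at (0.590,-0.018). All measured sizes match the given ones. Next I align the tool with the case and fly behind the lid.

```bash
python3 -m inch '[{"dz":-5,"wz":-8.7},{"dz":-5,"wz":-8.7},{"dx":-3.5,"dy":-4},{"dx":-3.5,"dy":-4},{"dx":-3.5,"dy":-4},{"dx":-3.5,"dy":-4},{"dx":-3.5,"dy":-4},{"dx":-3.5,"dy":-4},{"dx":-3.5,"dy":-4},{"dx":-3.5,"dy":-4}]' 0
```

```text
invalid input at $[0]: expected keys dx, dy, dz, wx, wy, wz
```

```bash
python3 -m inch '[{"dx":0,"dy":0,"dz":-5,"wx":0,"wy":0,"wz":-8.7},{"dx":0,"dy":0,"dz":-5,"wx":0,"wy":0,"wz":-8.7},{"dx":-3.5,"dy":-4,"dz":0,"wx":0,"wy":0,"wz":0},{"dx":-3.5,"dy":-4,"dz":0,"wx":0,"wy":0,"wz":0},{"dx":-3.5,"dy":-4,"dz":0,"wx":0,"wy":0,"wz":0},{"dx":-3.5,"dy":-4,"dz":0,"wx":0,"wy":0,"wz":0},{"dx":-3.5,"dy":-4,"dz":0,"wx":0,"wy":0,"wz":0},{"dx":-3.5,"dy":-4,"dz":0,"wx":0,"wy":0,"wz":0},{"dx":-3.5,"dy":-4,"dz":0,"wx":0,"wy":0,"wz":0},{"dx":-3.5,"dy":-4,"dz":0,"wx":0,"wy":0,"wz":0}]' 0
```

```text
t: 1.35
tcp_pos: [0.4904, 0.2317, 0.4036]
tool_rot: [0.045, 0.999, -0.0, -0.0]
force: [-0.3, -0.0, 0.4]
finger_gap: 0.001
gripper_force: 0.0
```

```bash
python3 -m inch '[{"dx":-4,"dy":-4.6,"dz":0,"wx":0,"wy":0,"wz":0},{"dx":-4,"dy":-4.6,"dz":0,"wx":0,"wy":0,"wz":0},{"dx":-4,"dy":-4.6,"dz":0,"wx":0,"wy":0,"wz":0},{"dx":-4,"dy":-4.6,"dz":0,"wx":0,"wy":0,"wz":0},{"dx":-4,"dy":-4.6,"dz":0,"wx":0,"wy":0,"wz":0},{"dx":0,"dy":0,"dz":0,"wx":0,"wy":0,"wz":0},{"dx":0,"dy":0,"dz":4.8,"wx":0,"wy":0,"wz":0},{"dx":0,"dy":0,"dz":4.8,"wx":0,"wy":0,"wz":0},{"dx":0,"dy":0,"dz":4.8,"wx":0,"wy":0,"wz":0},{"dx":0,"dy":0,"dz":0,"wx":0,"wy":0,"wz":0}]'
```

```text
t: 2.6
tcp_pos: [0.6651, -0.0124, 0.2553]
tool_rot: [0.045, 0.999, 0.001, -0.006]
force: [-0.4, 0.5, -0.2]
finger_gap: 0.005
gripper_force: 0.0
```

```bash
python3 -m inch '[{"dx":2,"dy":0,"dz":0,"wx":0,"wy":0,"wz":0},{"dx":2,"dy":0,"dz":0,"wx":0,"wy":0,"wz":0},{"dx":1.7,"dy":0,"dz":0,"wx":0,"wy":0,"wz":0},{"dx":1.7,"dy":0,"dz":0,"wx":0,"wy":0,"wz":0},{"dx":1.7,"dy":0,"dz":0,"wx":0,"wy":0,"wz":0},{"dx":1.7,"dy":0,"dz":0,"wx":0,"wy":0,"wz":0},{"dx":1.7,"dy":0,"dz":0.8,"wx":0,"wy":0,"wz":0},{"dx":1.7,"dy":0,"dz":0.8,"wx":0,"wy":0,"wz":0}]'
```

```text
t: 3.6
tcp_pos: [0.5282, -0.0008, 0.2469]
tool_rot: [0.045, 0.999, -0.0, 0.003]
force: [0.5, -0.5, 0.6]
finger_gap: -0.004
gripper_force: 0.3
```

```bash
python3 -m inch '[{"dx":1.5,"dy":0,"dz":1.1,"wx":0,"wy":0,"wz":0},{"dx":1.5,"dy":0,"dz":1.2,"wx":0,"wy":0,"wz":0},{"dx":1.2,"dy":0,"dz":1.5,"wx":0,"wy":0,"wz":0},{"dx":1.1,"dy":0,"dz":1.5,"wx":0,"wy":0,"wz":0},{"dx":0.8,"dy":0,"dz":1.5,"wx":0,"wy":0,"wz":0},{"dx":0.4,"dy":0,"dz":1.2,"wx":0,"wy":0,"wz":0}]'
```

```text
t: 4.35
tcp_pos: [0.4634, 0.005, 0.1656]
tool_rot: [0.045, 0.999, -0.0, 0.002]
force: [0.6, -0.2, -0.3]
finger_gap: -0.002
gripper_force: 0.0
```

```bash
python3 -m inch '[{"dx":0,"dy":0,"dz":0.4,"wx":0,"wy":0,"wz":0},{"dx":0,"dy":0,"dz":0.4,"wx":0,"wy":0,"wz":0},{"dx":0,"dy":0,"dz":0.3,"wx":0,"wy":0,"wz":0},{"dx":0,"dy":0,"dz":0.2,"wx":0,"wy":0,"wz":0},{"dx":0,"dy":0,"dz":0.1,"wx":0,"wy":0,"wz":0},{"dx":0,"dy":0,"dz":0,"wx":0,"wy":0,"wz":0}]'
python3 -c "
from h import *
cv2.imwrite('pics/s1.png',cv2.resize(eyes.snapshot('side')[110:290,220:420,::-1],None,fx=3,fy=3))"
```

```text
t: 5.1
tcp_pos: [0.463, 0.0048, 0.1534]
tool_rot: [0.045, 0.999, -0.0, 0.002]
force: [-4.5, 0.9, 32.3]
finger_gap: 0.002
gripper_force: 16.0
```

View pics/s1.png

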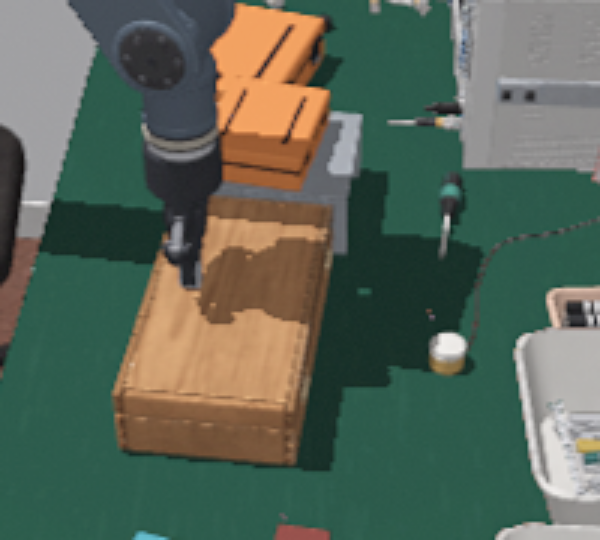

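The lid lies shut, with the tip on it at z≈0.081 under a 32 N press. The orange case is undisturbed on the riser. Now I check the big lookalike's height and q6 before going behind the orange case.

```bash
python3 - <<'E'
from h import *
print(sense()['q'])
P=[];
for n in('top','side'):
    p=eyes.camera_params(n);R=cv2.Rodrigues(p['rvec'])[0];K=np.array([[p['fx'],0,p['cx']],[0,p['fy'],p['cy']],[0,0,1]]);P.append(K@np.c_[R,p['tvec']])
X=cv2.triangulatePoints(P[0],P[1],np.array([[222.,205]]).T,np.array([[328.,117]]).T);print((X[:3]/X[3]).T)
for z in(.05,.08): print(ray('top',(222,205),z),ray('top',(213,249),z))
E
python3 -m inch '[{"dx":0,"dy":0,"dz":-5,"wx":0,"wy":0,"wz":0},{"dx":0,"dy":0,"dz":-5,"wx":0,"wy":0,"wz":0},{"dx":0,"dy":0,"dz":-5,"wx":0,"wy":0,"wz":0}]'
```

```text
[-2.31789902e-01  5.81261807e-01  1.96362842e+00 -5.24243597e-05
  5.92642949e-01 -1.71274820e+00]
[[0.56099823 0.35804466 0.18088105]]
[0.54409022 0.38020772 0.05      ] [0.37192308 0.40922912 0.05      ]
[0.5409757  0.37430148 0.08      ] [0.37160601 0.40285132 0.08      ]
t: 5.52
tcp_pos: [0.4621, 0.0048, 0.3018]
tool_rot: [0.045, 0.999, -0.0, 0.0]
force: [0.6, -0.6, -0.1]
finger_gap: 0.002
gripper_force: 0.0
```

```bash
python3 - <<'E'
from h import *
for z in(.05,.07,.1,.13): print(z,ray('top',(165,194),z),ray('side',(329,117),z),ray('top',(222,206),z),ray('side',(320,137),z))
E
```

```text
0.05 [0.58516887 0.60672076 0.05      ] [0.58942625 0.59812978 0.05      ] [0.54014315 0.38007035 0.05      ] [0.55855961 0.44411443 0.05      ]
0.07 [0.58264755 0.60032961 0.07      ] [0.5899197  0.56270163 0.07      ] [0.53810956 0.37613434 0.07      ] [0.5596869  0.41184892 0.07      ]
0.1 [0.57886557 0.59074288 0.1       ] [0.59065987 0.50955941 0.1       ] [0.53505917 0.37023033 0.1       ] [0.56137782 0.36345065 0.1       ]
0.13 [0.57508359 0.58115616 0.13      ] [0.59140005 0.45641719 0.13      ] [0.53200879 0.36432632 0.13      ] [0.56306875 0.31505238 0.13      ]
```

The big lookalike is only about 5 cm high with its edge at y≈0.38, so tips at 0.09 clear it.

```bash
python3 -m inch '[{"dx":-0.5,"dy":4.5,"dz":0,"wx":0,"wy":0,"wz":0},{"dx":-0.5,"dy":4.5,"dz":0,"wx":0,"wy":0,"wz":0},{"dx":-0.4,"dy":4.6,"dz":0,"wx":0,"wy":0,"wz":0},{"dx":-0.4,"dy":4.6,"dz":0,"wx":0,"wy":0,"wz":0},{"dx":-0.4,"dy":4.6,"dz":0,"wx":0,"wy":0,"wz":0},{"dx":-0.4,"dy":4.6,"dz":0,"wx":0,"wy":0,"wz":0},{"dx":-0.5,"dy":4.5,"dz":0,"wx":0,"wy":0,"wz":0},{"dx":-0.5,"dy":4.5,"dz":0,"wx":0,"wy":0,"wz":0}]' 1
python3 -m inch '[{"dx":0,"dy":0,"dz":0,"wx":0,"wy":0,"wz":10},{"dx":0,"dy":0,"dz":0,"wx":0,"wy":0,"wz":10},{"dx":0,"dy":0,"dz":0,"wx":0,"wy":0,"wz":10},{"dx":0,"dy":0,"dz":0,"wx":0,"wy":0,"wz":10},{"dx":0,"dy":0,"dz":0,"wx":0,"wy":0,"wz":10},{"dx":0,"dy":0,"dz":0,"wx":0,"wy":0,"wz":10},{"dx":0,"dy":0,"dz":0,"wx":0,"wy":0,"wz":10},{"dx":0,"dy":0,"dz":0,"wx":0,"wy":0,"wz":10},{"dx":0,"dy":0,"dz":0,"wx":0,"wy":0,"wz":10},{"dx":0,"dy":0,"dz":0,"wx":0,"wy":0,"wz":0}]'
```

```text
t: 6.52
tcp_pos: [0.5309, 0.3656, 0.3]
tool_rot: [0.045, 0.999, -0.0, 0.0]
force: [0.6, 0.0, 0.7]
finger_gap: 1.001
gripper_force: 0.0
t: 7.78
tcp_pos: [0.5307, 0.3641, 0.2999]
tool_rot: [0.738, 0.675, -0.0, -0.0]
force: [0.2, -0.1, 1.0]
finger_gap: 0.997
gripper_force: 0.0
```

```bash
python3 -m inch '[{"dx":0,"dy":0,"dz":4.5,"wx":0,"wy":0,"wz":0},{"dx":0,"dy":0,"dz":4.5,"wx":0,"wy":0,"wz":0},{"dx":0,"dy":0,"dz":4.5,"wx":0,"wy":0,"wz":0},{"dx":-1,"dy":0,"dz":0,"wx":0,"wy":0,"wz":0},{"dx":-1,"dy":0,"dz":0,"wx":0,"wy":0,"wz":0},{"dx":-1,"dy":0,"dz":0,"wx":0,"wy":0,"wz":0},{"dx":-1,"dy":0,"dz":0,"wx":0,"wy":0,"wz":0},{"dx":-1,"dy":0,"dz":0,"wx":0,"wy":0,"wz":0},{"dx":-1,"dy":0,"dz":0,"wx":0,"wy":0,"wz":0},{"dx":-1,"dy":0,"dz":0,"wx":0,"wy":0,"wz":0}]'
python3 -c "
from h import *
print(manip.tips_ahead)
o=np.hstack([cv2.resize(eyes.snapshot('side')[110:210,240:360,::-1],None,fx=3.3,fy=4)[:400,:396],cv2.resize(eyes.snapshot('top')[150:250,210:310,::-1],None,fx=4,fy=4)])
cv2.imwrite('pics/p1.png',o)"
```

```text
t: 9.02
tcp_pos: [0.526, 0.2947, 0.1664]
tool_rot: [0.738, 0.675, 0.003, 0.001]
force: [0.3, 4.5, 4.3]
finger_gap: 0.998
gripper_force: 2.7
0.0726
```

View pics/p1.png

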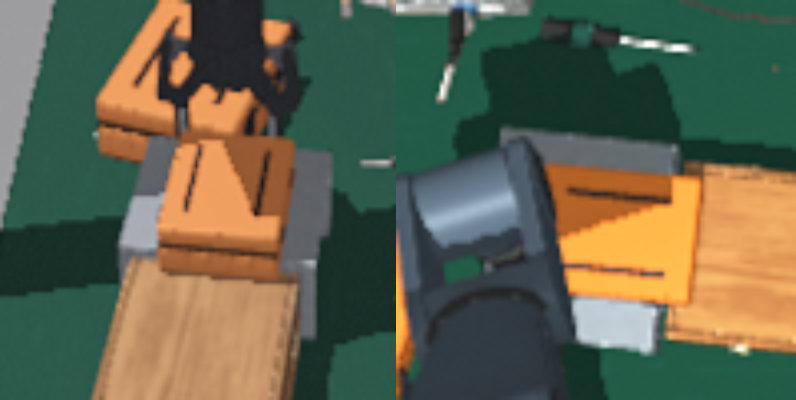

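The orange case is square to the wood case and already bridging onto the lid. In the top crop its right edge is at about (695,180–300). I'll continue the push.

```bash
python3 -m inch '[{"dx":-1.5,"dy":0,"dz":0,"wx":0,"wy":0,"wz":0},{"dx":-1.5,"dy":0,"dz":0,"wx":0,"wy":0,"wz":0},{"dx":-1.5,"dy":0,"dz":0,"wx":0,"wy":0,"wz":0},{"dx":-1.5,"dy":0,"dz":0,"wx":0,"wy":0,"wz":0},{"dx":-1.5,"dy":0,"dz":0,"wx":0,"wy":0,"wz":0},{"dx":-1.5,"dy":0,"dz":0,"wx":0,"wy":0,"wz":0},{"dx":-1.5,"dy":0,"dz":0,"wx":0,"wy":0,"wz":0},{"dx":-1.5,"dy":0,"dz":0,"wx":0,"wy":0,"wz":0},{"dx":-1.5,"dy":0,"dz":0,"wx":0,"wy":0,"wz":0},{"dx":-1.5,"dy":0,"dz":0,"wx":0,"wy":0,"wz":0}]'
python3 -m inch '[{"dx":-1.2,"dy":0,"dz":0,"wx":0,"wy":0,"wz":0},{"dx":-1,"dy":0,"dz":0,"wx":0,"wy":0,"wz":0},{"dx":-0.7,"dy":0,"dz":0,"wx":0,"wy":0,"wz":0},{"dx":0,"dy":0,"dz":0,"wx":0,"wy":0,"wz":0},{"dx":1,"dy":0,"dz":0,"wx":0,"wy":0,"wz":0},{"dx":2,"dy":0,"dz":0,"wx":0,"wy":0,"wz":0},{"dx":0,"dy":0,"dz":-4,"wx":0,"wy":0,"wz":0},{"dx":0,"dy":0,"dz":-5,"wx":0,"wy":0,"wz":0},{"dx":0,"dy":0,"dz":-5,"wx":0,"wy":0,"wz":0}]'
python3 -c "
from h import *
o=np.hstack([cv2.resize(eyes.snapshot('side')[130:280,240:360,::-1],None,fx=3,fy=3),cv2.resize(eyes.snapshot('top')[150:262,250:355,::-1],None,fx=4,fy=4)[:450]]) if 0 else None
a=cv2.resize(eyes.snapshot('side')[130:280,240:360,::-1],None,fx=2.8,fy=2.8);b=cv2.resize(eyes.snapshot('top')[155:255,250:360,::-1],None,fx=4.2,fy=4.2)
cv2.imwrite('pics/p2.png',np.hstack([a,b]))"
```

```text
t: 10.38
tcp_pos: [0.5104, 0.1438, 0.1646]
tool_rot: [0.738, 0.675, -0.001, -0.0]
force: [0.4, 1.5, -2.0]
finger_gap: 0.997
gripper_force: 1.0
t: 11.5
tcp_pos: [0.5108, 0.147, 0.3064]
tool_rot: [0.738, 0.675, -0.0, -0.0]
force: [1.3, -0.2, 0.1]
finger_gap: 0.995
gripper_force: 0.0
```

View pics/p2.png

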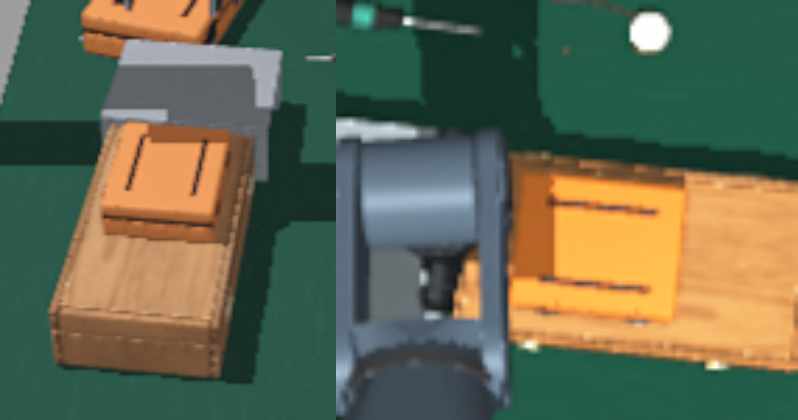

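The orange case is square on the lid. In the side crop its top corners are at (103,212), (213,222), (228,135), (118,122); in the top crop its right corners are at (686,185) and (672,321). Converting to the case frame.

```bash
python3 - <<'E'
from h import *
a=np.radians(-5.2);M=np.array([[np.cos(a),np.sin(a)],[-np.sin(a),np.cos(a)]])
C=lambda p:np.round(M@(p[:2]-[.502,-.010]),4)
for u,v in((103,212),(213,222),(228,135),(118,122)): print('side',C(ray('side',(240+u/2.8,130+v/2.8),.126)))
for u,v in((686,185),(672,321)): print('top',C(ray('top',(250+(u-336)/4.2,155+v/4.2),.126)))
for u,v in((512,152),(797,182),(797,362),(512,345)): print('lid',C(ray('top',(250+(u-336)/4.2,155+v/4.2),.081)))
E
```

```text
side [-0.0459 -0.0526]
side [ 0.0689 -0.0538]
side [0.0656 0.0964]
side [-0.06    0.1046]
top [ 0.0651 -0.038 ]
top [-0.0574 -0.0374]
lid [0.0848 0.1232]
lid [ 0.0838 -0.1405]
lid [-0.0804 -0.1554]
lid [-0.0916  0.1041]
```

Orange centre is about (0.003, 0.035) in the case frame with yaw ≈ 0, well inside the lid. Next is the red carton at about (0.583,-0.346).

```bash
python3 -m inch '[{"dx":-4.85,"dy":1.16,"dz":0,"wx":0,"wy":0,"wz":0},{"dx":-4.85,"dy":1.16,"dz":0,"wx":0,"wy":0,"wz":0},{"dx":-4.85,"dy":1.16,"dz":0,"wx":0,"wy":0,"wz":0},{"dx":-4.85,"dy":1.16,"dz":0,"wx":0,"wy":0,"wz":0},{"dx":-4.85,"dy":1.16,"dz":0,"wx":0,"wy":0,"wz":0},{"dx":-4.85,"dy":1.16,"dz":0,"wx":0,"wy":0,"wz":0},{"dx":-4.85,"dy":1.16,"dz":0,"wx":0,"wy":0,"wz":0},{"dx":-4.85,"dy":1.16,"dz":0,"wx":0,"wy":0,"wz":0},{"dx":-4.85,"dy":1.16,"dz":0,"wx":0,"wy":0,"wz":0},{"dx":-4.85,"dy":1.16,"dz":0,"wx":0,"wy":0,"wz":0}]'
python3 -m inch '[{"dx":0,"dy":0,"dz":0,"wx":0,"wy":0,"wz":0},{"dx":0,"dy":0,"dz":0,"wx":0,"wy":0,"wz":0}]'
python3 -c "
from h import *
p=eyes.camera_params('wrist');im=eyes.snapshot('wrist')
import pickle;pickle.dump(p,open('w.pkl','wb'));print(p)
cv2.imwrite('pics/w1.png',im[:,:,::-1])"
```

```text
t: 12.85
tcp_pos: [0.5834, -0.3481, 0.3039]
tool_rot: [0.738, 0.675, -0.0, -0.001]
force: [1.1, 0.4, -0.1]
finger_gap: 1.005
gripper_force: 0.0
t: 13.1
tcp_pos: [0.5828, -0.3463, 0.3037]
tool_rot: [0.738, 0.675, 0.0, -0.001]
force: [0.4, -0.3, 0.1]
finger_gap: 1.0
gripper_force: 0.0
{'fx': 309.70691628693146, 'fy': 309.70691628693146, 'cx': 323.1001297732755, 'cy': 199.00603599010643, 'rvec': array([-2.84708366,  0.12660697,  0.0221015 ]), 'tvec': array([-0.60963109, -0.31688131,  0.2970257 ])}
```

View pics/w1.png

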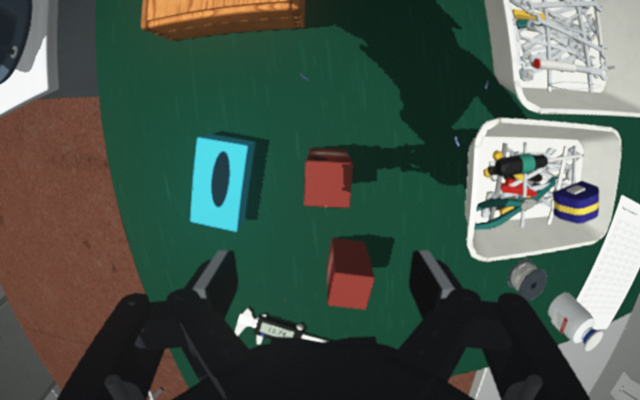

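Wrist view: the target red carton's top has corners at about (308,160), (352,161), (352,207), (304,206). The decoy is below it at (350,290), the teal carton at (220,180).

```bash
python3 - <<'E'
from h import *
import pickle;p=pickle.load(open('w.pkl','rb'))
im=cv2.imread('pics/w1.png').astype(int)
m=((im[:,:,2]>1.8*im[:,:,1])&(im[:,:,2]>125)).astype(np.uint8); m[:, :290]=0; m[:,380:]=0; m[230:]=0;m[:140]=0
c=max(cv2.findContours(m,0,2)[0],key=cv2.contourArea); b=cv2.boxPoints(cv2.minAreaRect(c)); print(b)
for q in (b,[(308,160),(352,161),(352,207),(304,206)]):
    a=np.array([ray('wrist',x,.092,p) for x in q]); print(a.mean(0),[np.linalg.norm(a[i]-a[i-1]).round(4) for i in range(4)])
    e=a[1]-a[0];print(np.degrees(np.arctan2(e[1],e[0])))
for u in((355,290),): print(ray('wrist',u,.092,p))
E
```

```text
[[303.8654  205.3083 ]
 [305.25662 160.78929]
 [350.0566  162.18929]
 [348.66537 206.7083 ]]
[ 0.58537556 -0.34172622  0.092     ] [np.float64(0.043), np.float64(0.0432), np.float64(0.0414), np.float64(0.0433)]
82.27020097829708
[ 0.58730614 -0.34168111  0.092     ] [np.float64(0.0448), np.float64(0.0407), np.float64(0.0447), np.float64(0.0461)]
-6.305297787196924
[ 0.6056625  -0.46138297  0.092     ]
```

```bash
python3 -m inch '[{"dx":0.3,"dy":0.2,"dz":4.5,"wx":0,"wy":0,"wz":1.5},{"dx":0,"dy":0,"dz":4.5,"wx":0,"wy":0,"wz":0},{"dx":0,"dy":0,"dz":4.5,"wx":0,"wy":0,"wz":0},{"dx":0,"dy":0,"dz":3.5,"wx":0,"wy":0,"wz":0},{"dx":0,"dy":0,"dz":2.2,"wx":0,"wy":0,"wz":0},{"dx":0,"dy":0,"dz":0,"wx":0,"wy":0,"wz":0},{"dx":0,"dy":0,"dz":0,"wx":0,"wy":0,"wz":0}]'
python3 -m inch '[{"dx":0,"dy":0,"dz":0,"wx":0,"wy":0,"wz":0},{"dx":0,"dy":0,"dz":0,"wx":0,"wy":0,"wz":0},{"dx":0,"dy":0,"dz":0,"wx":0,"wy":0,"wz":0},{"dx":0,"dy":0,"dz":0,"wx":0,"wy":0,"wz":0},{"dx":0,"dy":0,"dz":0,"wx":0,"wy":0,"wz":0},{"dx":0,"dy":0,"dz":0,"wx":0,"wy":0,"wz":0},{"dx":0,"dy":0,"dz":0,"wx":0,"wy":0,"wz":0},{"dx":0,"dy":0,"dz":0,"wx":0,"wy":0,"wz":0}]' 0 30
```

```text
t: 14.02
tcp_pos: [0.5862, -0.3449, 0.1144]
tool_rot: [0.747, 0.665, 0.0, 0.001]
force: [-0.0, 0.3, -0.5]
finger_gap: 1.0
gripper_force: 0.0
t: 15.02
tcp_pos: [0.5857, -0.3451, 0.1141]
tool_rot: [0.747, 0.665, 0.0, 0.001]
force: [0.1, 0.0, 5.9]
finger_gap: 0.514
gripper_force: 33.4
```

Gripped; an opening of 0.514 is about 44 mm, matching the carton. Lift and carry.

```bash
python3 -m inch '[{"dx":0,"dy":0,"dz":-2,"wx":0,"wy":0,"wz":0},{"dx":0,"dy":0,"dz":-4,"wx":0,"wy":0,"wz":0},{"dx":0,"dy":0,"dz":-4,"wx":0,"wy":0,"wz":0},{"dx":0,"dy":0,"dz":-4,"wx":0,"wy":0,"wz":0},{"dx":0,"dy":0,"dz":-4,"wx":0,"wy":0,"wz":0},{"dx":0,"dy":0,"dz":0,"wx":0,"wy":0,"wz":0}]'
python3 -m inch '[{"dx":2.6,"dy":-0.87,"dz":0,"wx":0,"wy":0,"wz":0},{"dx":3.8,"dy":-1.27,"dz":0,"wx":0,"wy":0,"wz":0},{"dx":3.8,"dy":-1.27,"dz":0,"wx":0,"wy":0,"wz":0},{"dx":3.8,"dy":-1.27,"dz":0,"wx":0,"wy":0,"wz":0},{"dx":3.8,"dy":-1.27,"dz":0,"wx":0,"wy":0,"wz":0},{"dx":3.8,"dy":-1.27,"dz":0,"wx":0,"wy":0,"wz":0},{"dx":3.8,"dy":-1.27,"dz":0,"wx":0,"wy":0,"wz":0},{"dx":3.8,"dy":-1.27,"dz":0,"wx":0,"wy":0,"wz":0},{"dx":3.8,"dy":-1.27,"dz":0,"wx":0,"wy":0,"wz":0},{"dx":2.8,"dy":-0.93,"dz":0,"wx":0,"wy":0,"wz":0}]'
python3 -m inch '[{"dx":0,"dy":0,"dz":0,"wx":0,"wy":0,"wz":0},{"dx":0,"dy":0,"dz":0,"wx":0,"wy":0,"wz":0}]'
python3 -c "
from h import *
a=cv2.resize(eyes.snapshot('side')[90:270,230:370,::-1],None,fx=3,fy=3)
b=cv2.resize(eyes.snapshot('wrist')[:,:,::-1],(376,235)); c=np.zeros((540,376,3),np.uint8); c[:235]=b
c[240:540]=cv2.resize(eyes.snapshot('top')[160:250,255:368,::-1],(376,300))
cv2.imwrite('pics/p3.png',np.hstack([a,c]))"
```

```text
t: 15.78
tcp_pos: [0.5865, -0.3457, 0.2979]
tool_rot: [0.747, 0.665, 0.001, 0.005]
force: [-0.4, 0.3, -1.1]
finger_gap: 0.517
gripper_force: 32.9
t: 17.02
tcp_pos: [0.5062, 0.0265, 0.2917]
tool_rot: [0.747, 0.665, -0.001, -0.001]
force: [0.4, 0.0, -1.2]
finger_gap: 0.511
gripper_force: 32.8
t: 17.27
tcp_pos: [0.5078, 0.0245, 0.2923]
tool_rot: [0.747, 0.665, -0.0, -0.0]
force: [0.3, -0.5, -1.7]
finger_gap: 0.514
gripper_force: 32.8
```

View pics/p3.png

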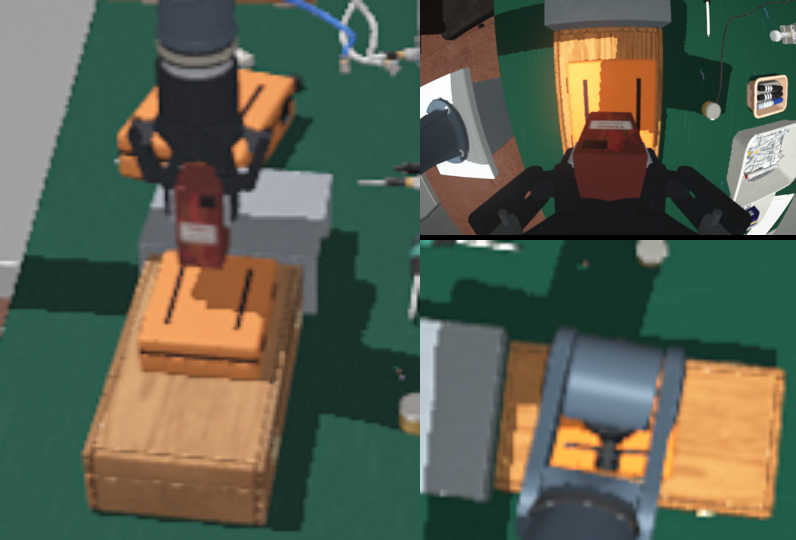

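The carton hangs upright over the orange case, which has not moved. Its bottom is at about z 0.178 and the orange top at 0.126, so I lower it about 52 mm, gently at the end.

```bash
python3 -m inch '[{"dx":0,"dy":0,"dz":2,"wx":0,"wy":0,"wz":0},{"dx":0,"dy":0,"dz":1.5,"wx":0,"wy":0,"wz":0},{"dx":0,"dy":0,"dz":0.8,"wx":0,"wy":0,"wz":0},{"dx":0,"dy":0,"dz":0.4,"wx":0,"wy":0,"wz":0},{"dx":0,"dy":0,"dz":0.2,"wx":0,"wy":0,"wz":0},{"dx":0,"dy":0,"dz":0,"wx":0,"wy":0,"wz":0},{"dx":0,"dy":0,"dz":0,"wx":0,"wy":0,"wz":0}]'
```

```text
t: 18.3
tcp_pos: [0.5082, 0.0248, 0.2443]
tool_rot: [0.747, 0.665, 0.0, 0.0]
force: [-0.6, 0.5, -1.4]
finger_gap: 0.516
gripper_force: 32.8
```

```bash
python3 -m inch '[{"dx":0,"dy":0,"dz":0.2,"wx":0,"wy":0,"wz":0},{"dx":0,"dy":0,"dz":0.1,"wx":0,"wy":0,"wz":0},{"dx":0,"dy":0,"dz":0,"wx":0,"wy":0,"wz":0}]'; python3 -m inch '[{"dx":0,"dy":0,"dz":0.1,"wx":0,"wy":0,"wz":0},{"dx":0,"dy":0,"dz":0,"wx":0,"wy":0,"wz":0}]'
```

```text
t: 18.68
tcp_pos: [0.5079, 0.0248, 0.2408]
tool_rot: [0.747, 0.665, -0.0, -0.0]
force: [0.4, 0.2, -1.6]
finger_gap: 0.516
gripper_force: 32.8
t: 18.92
tcp_pos: [0.508, 0.0248, 0.24]
tool_rot: [0.747, 0.665, 0.0, 0.0]
force: [-0.4, 0.3, -0.8]
finger_gap: 0.513
gripper_force: 32.8
```

```bash
for i in 1 2; do python3 -m inch '[{"dx":0,"dy":0,"dz":0.1,"wx":0,"wy":0,"wz":0},{"dx":0,"dy":0,"dz":0,"wx":0,"wy":0,"wz":0}]' | grep -E "tcp|force:"; done
```

```text
tcp_pos: [0.5081, 0.0248, 0.24]
force: [-1.8, -0.3, 6.5]
gripper_force: 33.2
tcp_pos: [0.5082, 0.0248, 0.2398]
force: [-2.6, -0.4, 13.2]
gripper_force: 32.8
```

Contact. Back off 1 mm, open and rise clear.

```bash
python3 -m inch '[{"dx":0,"dy":0,"dz":-0.1,"wx":0,"wy":0,"wz":0},{"dx":0,"dy":0,"dz":0,"wx":0,"wy":0,"wz":0}]' | grep force; python3 -m inch '[{"dx":0,"dy":0,"dz":0,"wx":0,"wy":0,"wz":0},{"dx":0,"dy":0,"dz":0,"wx":0,"wy":0,"wz":0},{"dx":0,"dy":0,"dz":0,"wx":0,"wy":0,"wz":0},{"dx":0,"dy":0,"dz":0,"wx":0,"wy":0,"wz":0},{"dx":0,"dy":0,"dz":-2,"wx":0,"wy":0,"wz":0},{"dx":0,"dy":0,"dz":-4,"wx":0,"wy":0,"wz":0},{"dx":0,"dy":0,"dz":-5,"wx":0,"wy":0,"wz":0},{"dx":0,"dy":0,"dz":-4,"wx":0,"wy":0,"wz":0},{"dx":0,"dy":0,"dz":0,"wx":0,"wy":0,"wz":0},{"dx":0,"dy":0,"dz":0,"wx":0,"wy":0,"wz":0}]' 1
python3 -c "
from h import *
a=cv2.resize(eyes.snapshot('side')[90:270,230:370,::-1],None,fx=3,fy=3)
b=cv2.resize(eyes.snapshot('wrist')[:,:,::-1],(376,235)); c=np.zeros((540,376,3),np.uint8); c[:235]=b
c[240:540]=cv2.resize(eyes.snapshot('top')[150:290,255:430,::-1],(376,300))
cv2.imwrite('pics/p4.png',np.hstack([a,c]))"
```

```text
force: [-1.7, 0.5, 7.6]
gripper_force: 32.4
t: 20.92
tcp_pos: [0.5073, 0.0249, 0.3882]
tool_rot: [0.747, 0.665, -0.0, -0.001]
force: [-0.5, 0.7, -0.4]
finger_gap: 1.001
gripper_force: 0.0
```

View pics/p4.png

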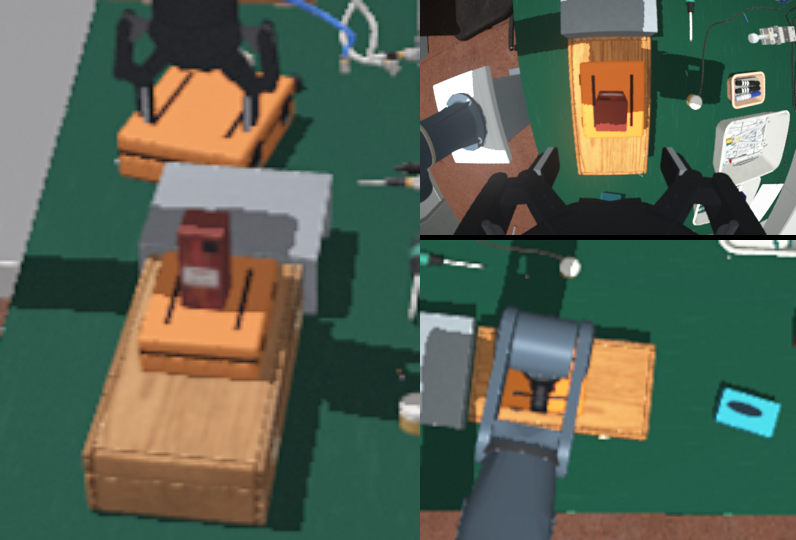

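The carton stands upright in the middle of the orange case. Its base is at about (203,295) in the side crop, between the two slots. Lid shut, bystanders in place, arm clear.

```bash
python3 -c "
from station import workorder
print(workorder.sign_off())"
```

```text
the job is handed in; nothing more can be done
None
```

I shut the lid, slid the orange case squarely onto it and stood the red carton upright at its centre. The bystanders looked undisturbed, and the job is handed in at about 21 s; no verdict was returned.

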